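# Set the revolving anvil of the riveting stand

## Robot

A 7-joint arm with a two-finger parallel gripper is mounted at the origin on a cart in front of the work surface, level with it; the furniture and walls round the work are solid. World frame = base frame: x ahead of the robot, y to its left, z up, the work surface at z = 0. Lengths are in m, angles in rad, forces in N, time in s.
With the tool pointing down it reaches from about 0.4 to 0.85 m from the base axis. Payload 6.9 kg.
Tool frame: the origin (TCP) lies midway between the tips of the shut fingers; the grasp point (between the pads) lies behind it (ctrl.pinch_z is the z of the grasp point in the tool frame, in m); z points along the fingers, y is the line along which they close (so a half turn about z gives the same grasp; the last joint's range is limited). The gripper opens to 85 mm and grips with 20 to 120 N. Pads are 22 mm wide; open, the fingers measure 114 mm over their backs; the gripper's body (76 mm by 85 mm) begins 54 mm behind the grasp point. The pads swing forward as they close: fully open they stand 13 mm farther back than shut.
Start: joints at [1.452, 0.507, -0.238, 1.5, 0.126, 1.149, -0.155], TCP at [0.139, -0.609, 0.231] pointing down, gripper open.
Joint ranges: [-3.08, 3.08], [-0.24, 2.05], [-1.43, 1.35], [0, 2.5], [-1.52, 4.66], [0.17, 1.96], [-2.89, 2.89]. Speed limits (rad/s): [2.39, 2.39, 3.14, 3.14, 3.14, 3.14, 3.14].

## Interface

Orientations are given as a unit quaternion [w, x, y, z].
In Python, from station import ctrl, get_state, vision, ticket, models gives the robot as it stands. Calls block until the motion is done:
- ctrl.movep(position, orientation): joint-space move of the TCP to a pose.
- ctrl.movel(position, frame=None, max_speed=0.15): straight line of the TCP; frame=None keeps the orientation; max_speed is the mean speed in m/s.
- ctrl.set_joints(angles): joint-space move.
- ctrl.ungrasp() and ctrl.close_gripper(force=None): open the fingers fully, or close them until they stop; force is the grip in N (None keeps the last).
- ctrl.pause(seconds).
- ctrl.ik(position, orientation): joint angles nearest the present ones, or None.
- get_state(): the state.
- vision.grab_frame(name): name is "scene" or "top"; returns (picture, depth): 480x640x3 uint8, blue, green, red; 480x640 float32, m along the optical axis (not along the pixel's ray), 0 where there is no reading.
- vision.camera_info(name): a dict with "mtx" (3x3 intrinsics, pixels), "R" (3x3) and "t" (3): a world point X has camera coordinates R X + t. Camera axes: x right, y down, z forward; pixel columns grow to the right and rows downward; lengths in m; the calibration is good to about 2 mm. A picture is of the moment at which its call begins. camera_info takes no time and is no camera call.
A pose or a line that the arm cannot do raises ctrl.Unreachable and nothing moves.
- ticket.close_job(): hands the job in; it is judged then, once.
Trained networks look in the newest picture that a camera, given by its name, has taken for a name from the list of things; names that differ only in an ending like _2 or _b are one class to them, and where a whole thing is asked for, a point or a joint stands for the part that bears it (a point fixed in the world has none). Each returns a list of dicts, best first, with "p" (0 to 1); they miss things now and then, are a little off and sometimes report something else, mostly with a low value. They report only what shows in the picture. A call takes as long as a camera call.
- models.recognise(camera, target): "point" ([column, row] in pixels, amid what is visible of it).
- models.masks_of(camera, target): "mask" (480x640 bool, what is visible of it) and "point" ([column, row] in pixels, amid what is visible of it).
The state is a dict: "time": time; "qpos": joint angles; "qd": joint speeds; "tau": joint torques, N m; "tcp_pos": TCP position; "eef_rot": TCP orientation; "contact_force": force on the tool from outside, world axes, zero at the start; "wrist_torque": the same for the moment, N m; "width": finger opening in m; "gripper_force": force on a finger pad.
Only numpy, scipy, OpenCV 4.12 (cv2) and the standard library are available. Lean on these libraries where they do the work, as an engineer would, in place of code of your own. Each camera call takes 0.05 s, during which the arm holds its last target. There are 200 camera calls.

## Task

The revolving anvil of the riveting stand was left standing between stations. With a fingertip, push its arms round until the domed anvil is at the punch station in front of the pillar, and push the latch lever fully home so that its tooth locks the turret in its notch; also push the punch arm in against its stop pin, so that the punch stands over the dome. Only push: pick nothing up, and leave the bench block, the hammer, the letter punch and the pin vise lying where they are.

Things in the scene. Friction and masses are not known exactly. Their poses are not given: they have to be found in the camera images.
- stand: the riveting stand, fixed: grey base plate 265 x 190 x 14 mm (stand x -100..165, y -95..95 mm). Origin: on the table (z = 0), on the turret's upright axis; stand x points from the turret to the pillar, z up. Pillar 26 mm thick at x 125, y 0; a steel stop pin for the punch arm, 10 mm thick and 94 high, at x 102, y -16.5. Nothing on the stand is higher than 125 mm
- turret (a joint): turret angle (rad), counter-clockwise from above positive, no stop for over a full turn either way; 0 or 2 pi: dome at the station. Four flat arms at right angles (z 30..40 mm, reach 76 mm from the axis), each with an upright steel anvil 24 to 26 mm across, z 40..62 mm, centred 60 mm from the axis. About 2 N at an anvil moves it; it stays where it is left
- dome_top (a point): top of the domed anvil, 24 mm across, z 63 mm, the only one with a ball-like round head. At turret angle q the anvils stand at these angles counter-clockwise from stand x: q domed, q + pi/2 flat and round, q + pi round with a hollow, q - pi/2 square with a slot
- station (a point): the punch station, a point of the stand where the dome's top must come: 60 mm from the turret axis towards the pillar, 63 mm above the table
- latch (a joint): latch lever angle (rad): 0 is fully home, tooth in a notch of the turret's disc; it starts 0.24 to 0.38 open. Flat steel lever (z 18..29 mm) passing under the turret arms; it closes counter-clockwise from above. About 1.5 N at the knob moves it; it stays where it is left. The tooth enters when the turret is within about 0.08 rad of the station and pulls it true; else it meets the disc's rim
- latch_pivot (a point): the upright screw on which the latch turns, at stand x -79, y -26 mm
- latch_knob (a point): middle of the black upright knob on the end of the latch lever, 50 mm above the table, 138 mm from the latch pivot; knob 18 mm across, z 41..58 mm, on a 10 mm neck from z 29; with the latch home it is at stand x 30, y -112 mm, just outside the plate
- swing_arm (a joint): punch arm angle about the pillar (rad): 0 is against its stop pin with the punch over the station; positive is swung away, clockwise from above, towards stand +y; it starts at 0.8 to 1.4. About 2 N at the punch moves it; it stays where it is left
- punch_tip (a point): lower tip of the steel punch in the punch arm, z 68 mm, 65 mm from the pillar's axis; the arm's round boss that holds it is 28 mm across, z 77..102 mm; the punch's head above it ends at z 125 mm
- ball_end (a point): centre of the black ball, 18 mm across, on the free end of the punch arm, 99 mm from the pillar's axis, z 90 mm; a steel rod 9 mm thick joins it to the boss
- steel_block: loose plain steel bench block, 60 x 60 x 30 mm, on the table to the left of the stand; leave alone. Origin under its middle
- letter_punch: loose steel letter punch, 67 mm long, 8 mm thick, lying in front of the stand; leave alone. Origin under its middle
- pin_vise: loose brass pin vise, 105 mm long, 9 mm thick, lying to the left of the stand; leave alone. Origin under its middle
- ball_peen: loose ball-peen hammer, 277 mm long, 33 mm high, lying to the right of the stand; leave alone. Origin under its middle

How it is judged:
By the outcome, as a careful person would: the job done as asked, in the order asked, and still so for the second after the job is handed in, with the robot touching nothing.
It also fails if it takes over 69 s, if anything falls off the work surface, if the arm or the gripper's body presses on something with over 40 N, if the wrist force passes 120 N, or if a joint passes its speed limit or range.

## Working session

There is one attempt and no reset: what is moved stays moved. The work goes in short steps, each a Python script; the robot and the scene stay as the last script left them, time stands still between calls to the robot, and variables do not carry over. Pictures are saved under pics/ and viewed, at most 10 in all, crops included, and the job is handed in when it is done.

```bash
ls; mkdir -p pics
python3 - <<'E'
from station import ctrl, get_state, vision, ticket, models
import cv2,numpy as np
s=get_state();print(s['time'],s['tcp_pos'],s['eef_rot'],s['width'],ctrl.pinch_z)
for n in("scene","top"):
    im,d=vision.grab_frame(n);cv2.imwrite(f"pics/{n}0.png",im);np.save(f"pics/{n}0d.npy",d)
    c=vision.camera_info(n);print(n,c)
    for t in("stand","turret","dome_top","latch_knob","latch_pivot","punch_tip","ball_end","swing_arm","steel_block","letter_punch","pin_vise","ball_peen"):
        K=np.linalg.inv(c["mtx"])
        for r in models.recognise(n,t)[:2]:
            u,v=r["point"];z=d[int(v),int(u)];X=c["R"].T@(K@[u,v,1]*z-c["t"]);print(t,round(r["p"],2),np.round([u,v]),X.round(3))
E
```

```text
pics
0.0 [ 0.13851989 -0.60893155  0.23044361] [-8.87853212e-04  9.93743334e-01  1.11684315e-01 -1.09077500e-04] 0.08550529827225566 -0.0187
scene {'mtx': array([[439.18216424,   0.        , 315.72884593],
       [  0.        , 439.18216424, 237.69970501],
       [  0.        ,   0.        ,   1.        ]]), 'R': array([[-0.80991167, -0.58655121,  0.00088071],
       [-0.35409982,  0.48774397, -0.79794683],
       [ 0.46760711, -0.6465783 , -0.60272721]]), 't': array([0.39604433, 0.29766729, 0.61075145])}
stand 0.97 [289. 274.] [0.552 0.001 0.042]
turret 0.85 [302. 270.] [ 0.536 -0.018  0.046]
turret 0.73 [243. 236.] [0.652 0.014 0.097]
dome_top 0.67 [301. 267.] [ 0.541 -0.023  0.048]
latch_knob 0.72 [335. 250.] [ 0.531 -0.129  0.026]
latch_knob 0.23 [361. 322.] [ 0.39  -0.002  0.009]
latch_pivot 0.85 [338. 253.] [ 0.518 -0.12   0.029]
punch_tip 0.87 [242. 234.] [0.658 0.012 0.096]
punch_tip 0.63 [268. 323.] [0.511 0.111 0.029]
ball_end 0.65 [248. 238.] [0.644 0.009 0.091]
ball_end 0.17 [364. 322.] [ 0.386 -0.007  0.008]
swing_arm 0.6 [243. 236.] [0.65  0.017 0.098]
steel_block 0.82 
[... 483 characters left out ...]
-0.99228157]]), 't': array([-0.07748084,  0.52743402,  0.97939371])}
stand 0.76 [304. 218.] [ 0.57  -0.037  0.03 ]
turret 0.93 [302. 232.] [ 0.538 -0.034  0.054]
dome_top 0.97 [301. 231.] [ 0.541 -0.032  0.055]
dome_top 0.54 [302. 220.] [ 0.565 -0.034  0.039]
latch_knob 0.56 [340. 242.] [ 0.521 -0.111  0.028]
latch_pivot 0.74 [343. 244.] [ 0.519 -0.116  0.025]
punch_tip 0.98 [273. 171.] [0.649 0.021 0.097]
ball_end 0.89 [278. 173.] [0.648 0.011 0.094]
swing_arm 0.97 [276. 168.] [0.657 0.015 0.095]
steel_block 0.94 [233. 246.] [0.511 0.104 0.031]
letter_punch 0.54 [288. 308.] [ 0.39  -0.004  0.003]
pin_vise 0.65 [232. 201.] [0.609 0.114 0.006]
ball_peen 0.74 [455. 236.] [ 0.535 -0.344  0.026]
```

```bash
python3 -c "
import cv2
a=cv2.imread('pics/top0.png');cv2.imwrite('pics/t1.png',cv2.resize(a[120:340,190:483],(800,600),interpolation=cv2.INTER_CUBIC))
a=cv2.imread('pics/scene0.png');cv2.imwrite('pics/s1.png',cv2.resize(a[160:360,170:437],(800,600),interpolation=cv2.INTER_CUBIC))"
```

```text
(no output)
```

View pics/t1.png

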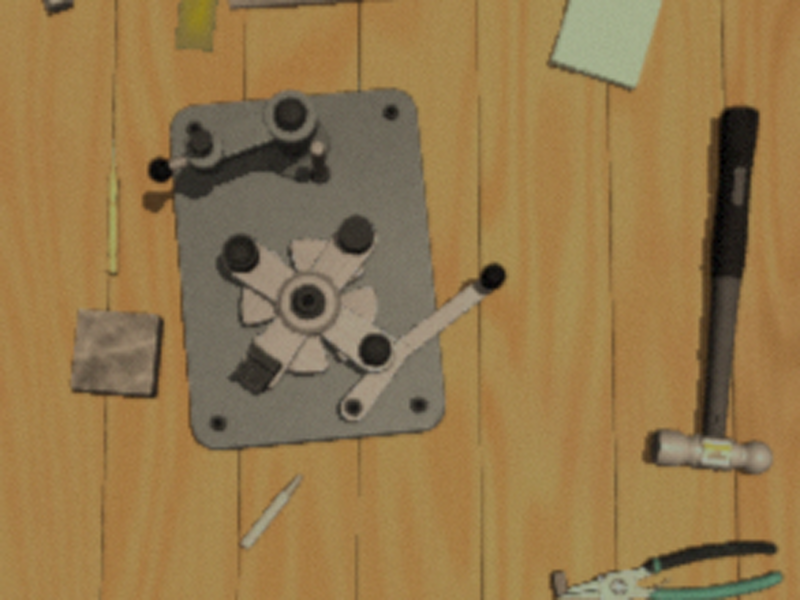

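View pics/s1.png

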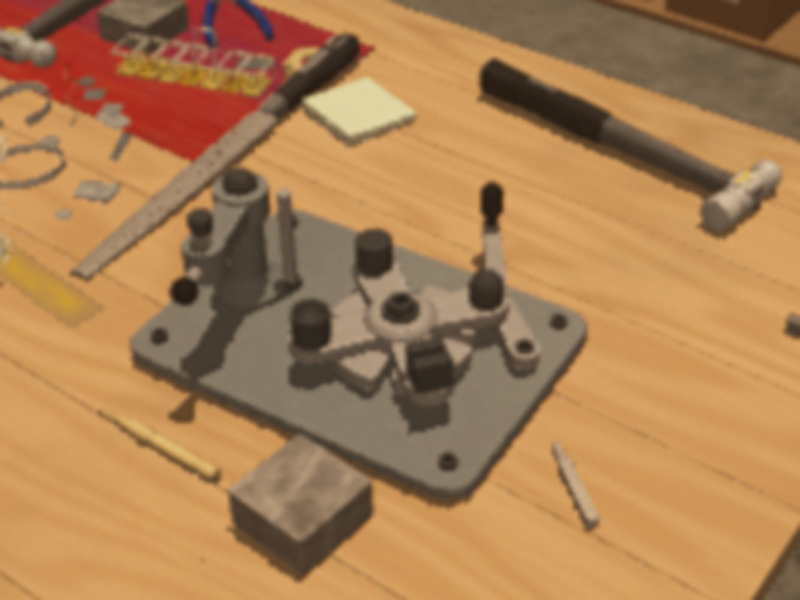

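The top picture shows the pillar far from the robot, the dome at near right (crop 375,348), and the square anvil at near left (258,365). The latch knob is at (492,277), open, and the punch arm's ball is swung left at (160,170). The scene picture confirms the dome, a rounded head at (487,287). Next I fit the stand pose from depth.

```bash
cat > h.py <<'E'
from station import ctrl, get_state, vision, ticket, models
import cv2,numpy as np
from scipy import ndimage
def cloud(n="top",im=None,d=None):
    if d is None: im,d=vision.grab_frame(n)
    c=vision.camera_info(n);v,u=np.mgrid[:480,:640]
    P=np.stack([u,v,np.ones_like(u)],-1)@np.linalg.inv(c["mtx"]).T*d[...,None]
    X=(P-c["t"])@c["R"]; X[d==0]=np.nan
    return im,X
def blobs(X,lo,hi,minn=6):
    m=(X[...,2]>lo)&(X[...,2]<hi)&(X[...,0]>.38)&(X[...,0]<.75)&(abs(X[...,1]+.03)<.2)
    l,k=ndimage.label(m)
    return [(int((l==i).sum()),np.median(X[l==i],0),X[l==i]) for i in range(1,k+1) if (l==i).sum()>=minn]
E
python3 - <<'E'
from h import *
im=cv2.imread("pics/top0.png");_,X=cloud("top",im,np.load("pics/top0d.npy"))
t=X[(X[...,2]>-.02)&(X[...,2]<.006)&(abs(X[...,1])<.3)];print("table z",np.median(t[:,2]),t[:,2].std())
m=(X[...,2]>.008)&(X[...,0]>.4)&(X[...,0]<.75)&(abs(X[...,1]+.03)<.2)
l,k=ndimage.label(ndimage.binary_opening(m,np.ones((4,4))));i=np.argmax(np.bincount(l.ravel())[1:])+1
P=X[(l==i)&(X[...,2]<.02)][:,:2].astype(np.float32);r=cv2.minAreaRect(P*1000);print(r,cv2.boxPoints(r))
for lo,hi in((.053,.07),(.08,.13)):
    for n,c,p in blobs(X,lo,hi):print(lo,n,c.round(4),p.mean(0).round(4),np.ptp(p,0).round(3))
E
```

```text
table z -0.0005420785561701202 0.0021565968194184825
((575.5374145507812, -31.194000244140625), (265.1507568359375, 190.06861877441406), 5.391925811767578) [[ 434.61847    50.961952]
 [ 452.47882  -138.26564 ]
 [ 716.45636  -113.34995 ]
 [ 698.596      75.87764 ]]
0.053 10 [ 0.642  -0.0414  0.0628] [ 0.6422 -0.0418  0.0629] [0.003 0.008 0.014]
0.053 135 [ 0.5913 -0.0693  0.061 ] [ 0.5915 -0.0692  0.0608] [0.024 0.024 0.012]
0.053 128 [0.578  0.0154 0.0583] [0.5778 0.015  0.0586] [0.026 0.024 0.013]
0.053 62 [ 0.5617 -0.1676  0.0599] [ 0.5617 -0.1679  0.0599] [0.016 0.016 0.011]
0.053 49 [ 0.5442 -0.0342  0.0552] [ 0.5438 -0.0347  0.0554] [0.014 0.016 0.007]
0.053 103 [ 0.5079 -0.0833  0.0589] [ 0.5076 -0.0833  0.0588] [0.022 0.02  0.012]
0.053 131 [4.941e-01 1.000e-04 6.100e-02] [4.94e-01 2.00e-04 6.06e-02] [0.031 0.031 0.014]
0.08 854 [0.6516 0.0062 0.099 ] [0.6518 0.0091 0.1003] [0.063 0.117 0.045]
0.08 28 [ 0.6448 -0.042   0.0925] [ 0.6449 -0.0415  0.0906] [0.009 0.01  0.016]
```

```bash
cat >> h.py <<'E'
from scipy.spatial.transform import Rotation as Ro
TH=np.deg2rad(5.39);O=np.array([.5432,-.0342])
def W(x,y): # stand mm -> world
    c,s=np.cos(TH),np.sin(TH);return O+np.array([c*x-s*y,s*x+c*y])/1000
def S(p):
    c,s=np.cos(TH),np.sin(TH);d=(np.asarray(p)[...,:2]-O)*1000
    return np.stack([c*d[...,0]+s*d[...,1],-s*d[...,0]+c*d[...,1]],-1)
def quat(deg): # tool down, tool y along stand angle deg
    R=Ro.from_euler('z',np.deg2rad(deg)+TH-np.pi/2)*Ro.from_quat([1,0,0,0])  # base: y-> -y
    q=R.as_quat();return np.roll(q,1)
def pose(cx,cy,r,deg,z,flip=0):
    a=np.deg2rad(deg);return np.array([*W(cx+r*np.cos(a),cy+r*np.sin(a)),z]),quat(deg+180*flip)
def force(): return get_state()["contact_force"]
def look(name=None):
    im,X=cloud()
    if name: cv2.imwrite(f"pics/{name}.png",im)
    for n,c,p in blobs(X,.053,.07):
        s=S(p.mean(0));r=np.hypot(*s)
        print(n,s.round(1),"r%.1f ang%.1f"%(r,np.rad2deg(np.arctan2(s[1],s[0]))),"pivang%.1f r%.1f"%(np.rad2deg(np.arctan2(s[1]+26,s[0]+79)),np.hypot(s[1]+26,s[0]+79)))
    for n,c,p in blobs(X,.08,.13):
        s=S(p)-[125,0];r=np.hypot(*s.T);k=r>85
        if k.sum()>3:
            m=s[k].mean(0);print("ball",k.sum(),r.max(),"alpha",np.arctan2(m[1],-m[0]))
E
python3 - <<'E'
from h import *
look()
for nm,(cx,cy,r,z,angs) in dict(t=(0,0,60,.048,(94,130,170,210,248)),l=(-79,-26,138,.04,(-69,-60,-46)),p=(125,0,75,.08,(75,100,130,160))).items():
    for f in(0,1):
        for a in angs:
            q=ctrl.ik(*pose(cx,cy,r,a,z,f));print(nm,f,a,None if q is None else np.round(q,2))
E
```

```text
12 [ 98.1 -16.2] r99.5 ang-9.4 pivang3.2 r177.4
136 [ 44.7 -39.4] r59.6 ang-41.4 pivang-6.2 r124.5
131 [39.  45.5] r59.9 ang49.4 pivang31.2 r138.0
63 [   5.9 -135.1] r135.3 ang-87.5 pivang-52.1 r138.3
53 [-0.3 -0.3] r0.4 ang-140.2 pivang18.1 r82.8
101 [-39.7 -45.3] r60.2 ang-131.2 pivang-26.2 r43.8
60 [-40.   34.3] r52.7 ang139.4 pivang57.1 r71.8
66 [-50.8  43.5] r66.9 ang139.4 pivang67.9 r75.0
ball 81 107.64888497912723 alpha 1.2617474596657452
t 0 94 [ 0.18  0.62 -0.42  1.96  0.4   0.65 -1.9 ]
t 0 130 [ 0.27  0.59 -0.5   2.04  0.48  0.62 -1.34]
t 0 170 [ 0.4   0.59 -0.58  2.09  0.55  0.62 -0.65]
t 0 210 [ 0.57  0.65 -0.74  2.05  0.68  0.71  0.01]
t 0 248 [ 0.68  0.74 -0.9   1.96  0.78  0.84  0.63]
t 1 94 [ 0.47  0.75 -0.92  1.96  0.8   0.86  0.84]
t 1 130 [ 0.65  0.86 -1.23  2.04  0.99  1.02  1.27]
t 1 170 [-0.65  0.86  1.15  2.1  -1.03  0.93 -2.11]
t 1 210 [ 0.14  0.55 -0.08  2.05  0.08  0.54 -2.52]
t 1 248 [ 0.27  0.59 -0.21  1.96  0.21  0.61 -1.94]
l 0 -69 [ 0.98  0.95 -1.23  1.89  1.02  1.11  1.36]
l 0 -60 [ 0.94  0.96 -1.23  1.85  1.02  1.13  1.51]
l 0 -46 [ 0.88  0.98 -1.23  1.8   1.02  1.16  1.73]
l 1 -69 [ 0.54  0.65 -0.37  1.89  0.36  0.67 -1.16]
l 1 -60 [ 0.54  0.67 -0.41  1.85  0.4   0.7  -1.06]
l 1 -46 [ 0.52  0.7  -0.48  1.81  0.45  0.74 -0.91]
p 0 75 [ 0.11  0.75 -0.4   1.52  0.33  0.94 -2.13]
p 0 100 [ 0.17  0.72 -0.49  1.61  0.4   0.91 -1.77]
p 0 130 [ 0.25  0.69 -0.56  1.71  0.46  0.88 -1.29]
p 0 160 [ 0.36  0.68 -0.65  1.77  0.52  0.87 -0.78]
p 1 75 [ 0.39  0.91 -0.99  1.51  0.8   1.17  0.65]
p 1 100 [ 0.49  0.98 -1.23  1.61  0.96  1.27  0.92]
p 1 130 [ 0.55  0.94 -1.23  1.71  0.94  1.21  1.43]
p 1 160 [ 0.62  0.91 -1.23  1.76  0.93  1.18  1.99]
```

Run:
```python
from h import *
ctrl.close_gripper()
p,q=pose(0,0,60,94,.2);ctrl.movep(p,q);print(get_state()["time"])
p[2]=.048;ctrl.movel(p);print(get_state()["time"],force())
for a in np.arange(102,241,8):
    ctrl.movel(*pose(0,0,60,a,.048),max_speed=.06)
    f=force();print(a,np.round(f,1),end=" ")
    if np.linalg.norm(f)>25: break
print(get_state()["time"])
p,q=pose(0,0,60,a-12,.048);ctrl.movel(p,q)
look("t2");print(get_state()["time"])
```

```text
4.7583
5.925 [-0.14522219 -0.27670519 -0.45613683]
102 [ 0.6  0.2 -1. ] 110 [-1.4  0.3 -0.6] 118 [-0.1  0.4  1. ] 126 [ 0.3 -0.2 -0.3] 134 [ 0.2  0.3 -0.2] 142 [-0.6  0.8  0.7] 150 [0.  0.4 0.7] 158 [-0.6 -0.4 -0.2] 166 [ 0.3 -0.3 -0.4] 174 [-0.4  0.1 -0.7] 182 [0.7 0.4 0.5] 190 [1.3 0.4 0.3] 198 [-0.5 -0.7  0.2] 206 [ 0.2  0.4 -0.5] 214 [ 0.3  0.6 -0.3] 222 [ 0.1  0.6 -1. ] 230 [-0.7  0.4  1.3] 238 [ 0.  -0.2  0.4] 11.175
10 [ 97.9 -16. ] r99.2 ang-9.3 pivang3.2 r177.1
27 [63.1 -5.5] r63.3 ang-5.0 pivang8.2 r143.6
138 [ 9.4 58.5] r59.3 ang80.8 pivang43.7 r122.3
130 [-59.4  10.1] r60.2 ang170.3 pivang61.5 r41.1
ball 81 107.51978296318609 alpha 1.2609152939165296
11.5833
```

Run:
```python
from h import *
for a in (238,247.4): ctrl.movel(*pose(0,0,60,a,.048),max_speed=.06)
p,q=pose(0,0,60,236,.048);ctrl.movel(p,q)
look();print(get_state()["time"])
p[2]=.13;ctrl.movel(p)
p,q=pose(-79,-26,138,-70,.13,1);ctrl.movep(p,q)
p[2]=.041;ctrl.movel(p)
look("t3");print(get_state()["time"],force())
```

```text
12 [ 98.2 -16.8] r99.7 ang-9.7 pivang3.0 r177.5
63 [61.2  2. ] r61.2 ang1.8 pivang11.3 r143.0
138 [-0.3 59.6] r59.6 ang90.3 pivang47.4 r116.2
123 [-60.1   0.6] r60.1 ang179.4 pivang54.7 r32.6
ball 81 107.59158496583113 alpha 1.261930965799038
12.6583
12 [ 98.3 -16.1] r99.6 ang-9.3 pivang3.2 r177.6
99 [58.6 -0.8] r58.6 ang-0.8 pivang10.4 r139.9
43 [   6.7 -132.4] r132.6 ang-87.1 pivang-51.2 r136.6
131 [ -1.2 -59.9] r59.9 ang-91.1 pivang-23.6 r84.9
141 [-0.4 59.4] r59.4 ang90.3 pivang47.3 r116.1
57 [-0.3  0.1] r0.3 ang169.2 pivang18.3 r82.9
134 [-60.1   0.5] r60.1 ang179.6 pivang54.5 r32.5
ball 80 107.58089706309791 alpha 1.262542089695123
ball 18 202.01436918805888 alpha -0.598616389838964
ball 38 224.58547497667138 alpha -0.5970035151071095
15.5917 [ 0.16722389 -0.80823995 -0.27057472]
```

Run:
```python
from h import *
f0=force()
for a in [-66,-62,-58,-55,-52,-50,-49,-48,-47.5,-47,-46.5,-46,-45.5,-45,-44.5,-44]:
    ctrl.movel(*pose(-79,-26,138,a,.041,1),max_speed=.05)
    ctrl.pause(.1)
    f=np.mean([force() for _ in range(1)],0)-f0;print(a,f.round(1),S(get_state()["tcp_pos"]).round(1))
    if a>-50 and np.linalg.norm(f[:2])>12: break
p,q=pose(-79,-26,138,-62,.041,1);ctrl.movel(p,q)
look("t4");print(get_state()["time"])
```

```text
-66 [-0.3  0.5 -0.3] [ -23.  -152.3]
-62 [-0.3 -0.3  0.4] [ -14.6 -148. ]
-58 [-0.4  0.6  0.3] [  -6.1 -143.2]
-55 [ 0.3 -0.  -0.3] [ 1.00e-01 -1.39e+02]
-52 [0.4 1.3 0. ] [   5.9 -134.7]
-50 [-1.   0.3 -0.2] [   9.7 -131.6]
-49 [-1.4 -0.1  0.6] [  11.5 -130.3]
-48 [ 0.1 -0.1  0.3] [  13.5 -128.4]
-47.5 [-0.6 -0.4  0.1] [  14.3 -127.7]
-47 [-1.   0.2  0.4] [  15.2 -126.9]
-46.5 [-0.4  0.3  0.1] [  16.1 -126. ]
-46 [ 0.6  0.5 -0.5] [  16.9 -125.2]
-45.5 [-2.5 -3.   1.4] [  17.2 -125.1]
-45 [-3.9 -5.3  3.9] [  17.4 -125. ]
-44.5 [-6.  -8.1  5.7] [  17.5 -125. ]
-44 [-8.5 -8.6  6.9] [  17.7 -125. ]
12 [ 98.2 -16.4] r99.6 ang-9.5 pivang3.1 r177.5
96 [59.  -0.8] r59.0 ang-0.8 pivang10.3 r140.3
61 [  29.2 -111.5] r115.3 ang-75.3 pivang-38.3 r137.9
64 [ -0.5 -52.8] r52.8 ang-90.5 pivang-18.8 r83.0
61 [ -0.9 -67.1] r67.1 ang-90.8 pivang-27.7 r88.2
140 [-0.3 59.5] r59.5 ang90.3 pivang47.3 r116.2
54 [-0.6 -0.3] r0.6 ang-153.6 pivang18.2 r82.5
124 [-60.2   0.9] r60.2 ang179.2 pivang55.1 r32.8
ball 80 107.73963328929985 alpha 1.2611224434360797
ball 19 188.24215247516562 alpha -0.5956767914315242
ball 40 209.72169676159567 alpha -0.6191419708186405
22.0667
```

Run:
```python
from h import *
p=get_state()["tcp_pos"].copy();p[2]=.2;ctrl.movel(p,max_speed=.2)
p,q=pose(125,0,75,72,.2);ctrl.movep(p,q)
p[2]=.082;ctrl.movel(p);f0=force();print(get_state()["time"],f0)
for a in [*range(78,150,6),150,153,155,156,157,158,159,160,160.5,161,161.5,162,162.5,163,163.5,164,164.5,165,165.5,166,166.5,167]:
    ctrl.movel(*pose(125,0,75,a,.082),max_speed=.06)
    if a>=150: ctrl.pause(.1)
    f=force()-f0;n=np.linalg.norm(f[:2])
    if a>156 or n>4: print(a,f.round(1),S(get_state()["tcp_pos"]).round(1))
    if n>12: break
p,q=pose(125,0,75,a-15,.082);ctrl.movel(p,q)
p[2]=.22;ctrl.movel(p,max_speed=.2);print(get_state()["time"])
p,q=pose(-79,-26,138,-62,.25,1);p[:2]=[.42,-.35];ctrl.movep(p,q)
look("t5");im,_=vision.grab_frame("scene");cv2.imwrite("pics/s5.png",cv2.resize(im[160:360,170:437],(800,600)))
im=cv2.imread("pics/t5.png");cv2.imwrite("pics/t5c.png",cv2.resize(im[120:340,190:483],(800,600)));print(get_state()["time"])
```

```text
24.9917 [-0.1021889   0.25711987 -0.29754256]
157 [0.5 1.1 1. ] [55.9 29.2]
158 [0.3 0.6 0.5] [55.4 27.9]
159 [0.1 0.5 1.6] [55.  26.7]
160 [0.3 1.3 1.6] [54.5 25.6]
160.5 [-0.3  2.1  0.4] [54.3 25.2]
161 [ 0.2  4.4 -0.1] [54.2 25. ]
161.5 [-1.4  5.7  1.9] [53.7 24.7]
162 [-0.8  6.2  0.8] [53.5 24.6]
162.5 [-1.7  8.4  0.7] [53.4 24.5]
163 [-0.6  9.5  0.3] [53.3 24.4]
163.5 [-0.8 10.2  0. ] [53.1 24.3]
164 [-1.2 11.9 -0.5] [52.9 24.2]
164.5 [-1.1 11.5 -0. ] [52.7 24.1]
165 [-1.5 13.1  0.4] [52.6 24. ]
35.975
10 [ 98.3 -16.8] r99.7 ang-9.7 pivang3.0 r177.6
61 [  29.4 -111.4] r115.2 ang-75.2 pivang-38.3 r138.0
64 [ -1.1 -52.9] r52.9 ang-91.2 pivang-19.1 r82.4
59 [ -1.  -67.4] r67.4 ang-90.9 pivang-28.0 r88.3
139 [-0.2 59.5] r59.5 ang90.2 pivang47.4 r116.3
49 [-0.4  0.1] r0.5 ang167.1 pivang18.4 r82.8
131 [-60.2   0.5] r60.2 ang179.5 pivang54.6 r32.5
ball 87 108.18466986534933 alpha -0.0036629056145277747
37.5667
```

View pics/t5c.png

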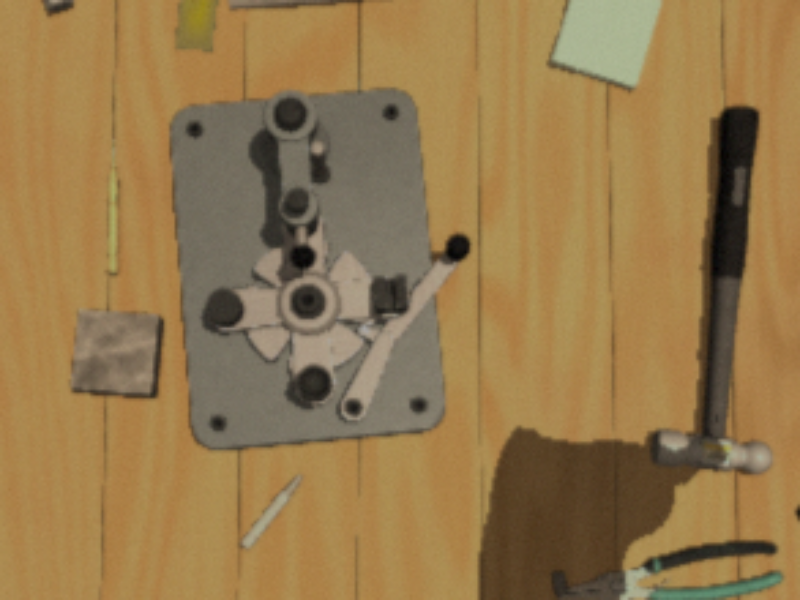

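View pics/s5.png

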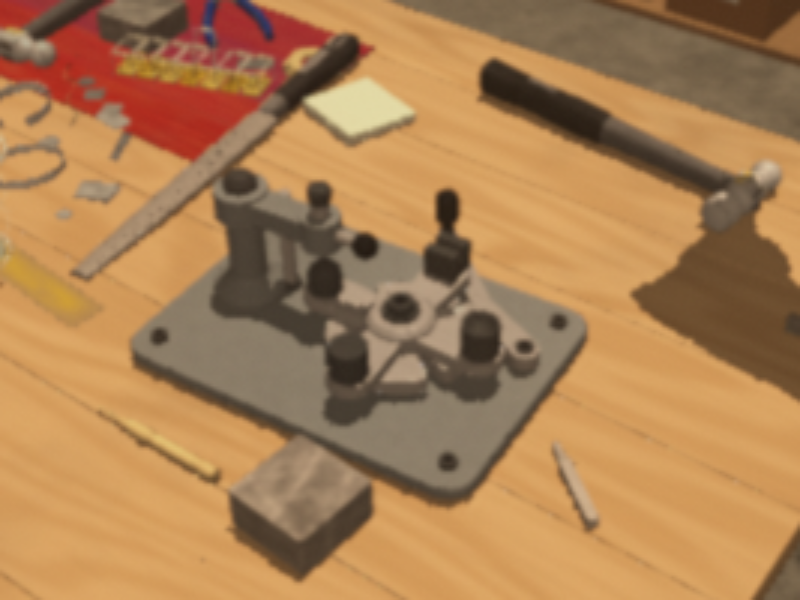

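The top picture shows the dome at the station under the punch boss (298,205), the latch tooth in its notch with the knob at (457,247), and the loose items unmoved. The scene picture shows the domed head at (325,280) below the punch. Measured angles are turret about 0, latch -38.3° (home) and punch arm about 0.

```bash
python3 -c "
from station import ticket;print(ticket.close_job())"
```

```text
the job is handed in; nothing more can be done
None
```

The job is handed in at about 38 s of the 69 s allowed: the dome is at the punch station, the latch is fully home, and the punch arm is against its stop pin over the dome; the loose items look unmoved in the pictures. No verdict came back.

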